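# Open the clamshell test fixture and take out the seal ring

## Robot

A 6-joint arm with a two-finger parallel gripper is mounted at the origin on a cart in front of the work surface, level with it; the furniture and walls round the work are solid. World frame = base frame: x ahead of the robot, y to its left, z up, the work surface at z = 0. Lengths are in m, angles in rad, forces in N, time in s.
With the tool pointing down it reaches from about 0.3 to 0.875 m from the base axis. Payload 6.4 kg.
Tool frame: the origin (TCP) lies at the very end of the fingers, on their centre line; the grasp point (between the pads) lies 19 mm behind it; z points along the fingers, y is the line along which they close (so a half turn about z gives the same grasp; the last joint's range is limited). The gripper opens to 88 mm and grips with 3 to 60 N. Pads are 18 mm wide; open, the fingers measure 123 mm over their backs; the gripper's body (75 mm by 187 mm) begins 45 mm behind the grasp point.
Start: joints at [-1.339, 0.181, 1.607, -0, 1.354, -0.206], TCP at [0.244, -0.521, 0.239] pointing down, gripper open.
Joint ranges: [-2.99, 2.99], [-0.89, 2.07], [0.3, 2.58], [-1.14, 4.28], [0, 2.63], [-3.12, 3.12]. Speed limits (rad/s): [2.57, 2.57, 3.01, 3.14, 3.14, 3.14].

## Interface

Orientations are given as a unit quaternion [w, x, y, z].
In Python, from rig import state, imaging, bot gives the robot as it stands.
- The arm moves only by the tool carry_out, never from a script. Its argument "targets" is a list of rows, each an object with "linear": the shift along the tool's x, y, z in units of 25 mm (1.0 is 25 mm), a list of three; "turn": the turn, a rotation vector about the tool's x, y, z in units of 6 degrees (1.0 is 6 degrees), a list of three; "grip": the finger opening in mm, from 0 to 88.1. A call has 1 to 10 rows; each row is the pose to reach, as a shift and turn from the pose commanded when the call began, along the tool's axes at that moment; what a row does not reach only later rows make up. A row lasts 1/12 s, in which the tool goes at most 41.7 mm and 7.16 degrees, less where a joint would pass 70% of its speed; a pose out of reach is approached as far as the arm can. A call with a gripper value outside its range is refused whole. The fingers move at their own pace and stop on an object; "newtons" is the grip in N (left out, the last holds). Time passes only in rows, so rows that repeat a pose let the fingers close. It gives the time, the measured TCP pose, the force, the opening and the grip force at its end, in the units of the state.
- state(): the state, without advancing time (a new reading comes with each control period).
- imaging.camera(name): name is "side" or "top"; returns a dict with "pixels" (420x560x3 uint8, blue, green, red), "depth" (420x560 float32, m along the optical axis (not along the pixel's ray), 0 where there is no reading), "K" (3x3 intrinsics, pixels), "world_from_camera" (4x4, takes a point from camera to world coordinates). Camera axes: x right, y up, looking along -z (the intrinsics and any distortion apply to the point x, -y, -z); pixel columns grow to the right and rows downward; lengths in m; the calibration is good to about 2 mm. A picture is of the moment at which its call begins.
- bot.close_job(): hands the job in; it is judged then, once.
The state is a dict: "time_s": time; "q": joint angles; "dq": joint speeds; "joint_torque": joint torques, N m; "tool_pos": TCP position; "ee_rot": TCP orientation; "contact_force": force on the tool from outside, world axes, zero at the start; "ft_torque": the same for the moment, N m; "opening": finger opening in m; "finger_force": force on a finger pad.
Only numpy, scipy, OpenCV 4.12 (cv2) and the standard library are available. Lean on these libraries where they do the work, as an engineer would, in place of code of your own. Each camera call takes 0.05 s, during which the arm holds its last target. There are 200 camera calls.

## Task

Swing the lid of the clamshell fixture up and past vertical so that it stays open by itself, then lift the white seal ring (the part with the hole right through it) off its post and set it down flat in the shallow dark steel tray. Lower it into the tray rather than dropping it, and leave the white blanking plug with the closed top on its post.

Things in the scene. Friction and masses are not known exactly. Their poses are not given: they have to be found in the camera images.
- fixture: Clamshell fixture, fixed to the worktop; origin under the middle of its base. Aluminium base plate 124 (x) by 190 mm (y), top 22 mm above the worktop, with two upright steel posts (22 mm across, 10 mm high) at x = 0, y = +45 and -45 mm. Its x axis points away from the robot, to the hinge, whose line runs along y at x = 62 mm, 40 mm above the worktop. The closed grey lid covers both posts; its top is at 64 mm.
- lid (a joint): Hinge angle of the fixture's grey lid (0.2 kg), rad: 0 closed, 1.57 upright, 1.92 fully open against its stop, leaning back away from the robot. Only gravity and slight friction act on it: below about 1.3 rad it falls shut, beyond about 1.55 rad it falls open and stays there.
- lid_tab (a point): Grip point in the middle of the black lift tab on the lid's edge nearest the robot, 50 mm above the worktop when closed. The tab is 16 mm wide (along the hinge), 10 mm thick and projects 44 mm; this point is 32 mm out from the lid's edge, 152 mm before and 10 mm above the hinge line when closed. It can be pinched across its width from above and pivots between the fingers as the lid swings.
- seal_ring_center (a point): Centre (half-way up) of the white seal ring: outside 46 mm across, hole right through it 28 mm across, 24 mm high, about 40 g, axis z upright. It sits loosely over one of the two posts (either one), on the base plate. With the lid open it can be gripped from above across its outside, fingers apart along the hinge direction; lift it over 10 mm to clear the post.
- plug_center (a point): Centre (half-way up) of the white blanking plug: same outside as the ring, 46 mm across and 24 mm high, but with a closed flat top. It sits on the other post and stays there.
- tray_in (a point): Centre of the inner floor (4 mm above the worktop) of the shallow dark steel tray, which is fixed beside the fixture on either side of it. The tray is 160 mm (x) by 150 mm (y) by 16 mm high with walls 4 mm thick; axes x, y along its sides, z up.
Mind the look-alikes: they are no part of the job. Of the things that look like the part that bears tray_in, take the one that is farthest to the robot's left at the start.

How it is judged:
By the outcome, as a careful person would: the job done as asked, in the order asked, and still so for the second after the job is handed in, with the robot touching nothing.
It also fails if it takes over 58 s, if anything falls off the work surface, if the arm or the gripper's body presses on something with over 40 N, if the wrist force passes 120 N, or if a joint passes its speed limit or range.

## Working session

There is one attempt and no reset: what is moved stays moved. The work goes in short steps, Python scripts to look and compute and a tool call to move; the robot and the scene stay as the last step left them, time stands still between calls to the robot, and variables do not carry over. Pictures are saved under pics/ and viewed, at most 10 in all, crops included, and the job is handed in when it is done.

Besides the shell and the picture viewer there is one more tool, called after ">>>" as name([rows], argument=value, ...), one row to a line, values as JSON. carry_out: Moves the arm, as the interface text tells. Its arguments: {"type":"object","properties":{"targets":{"type":"array"},"newtons":{"type":"number"}},"required":["targets"]}

```bash
mkdir -p pics; ls; cat > h.py <<'E'
import numpy as np,cv2
from rig import state,imaging,bot
def pts(c):
    d=c["depth"];K=c["K"];v,u=np.mgrid[:d.shape[0],:d.shape[1]]
    P=np.stack([(u-K[0,2])/K[0,0]*d,-(v-K[1,2])/K[1,1]*d,-d,np.ones_like(d)],-1)
    W=(P@c["world_from_camera"].T)[...,:3];W[d==0]=np.nan
    return W
E
python3 - <<'E'
from h import *
for n in("top","side"):
    c=imaging.camera(n);cv2.imwrite(f"pics/{n}0.png",c["pixels"]);np.savez(f"{n}0.npz",**c);print([k for k in c],c["K"],c["world_from_camera"])
print(state())
E
```

```text
pics
['pixels', 'depth', 'K', 'world_from_camera'] [[384.17543689   0.         285.34251278]
 [  0.         384.17543689 209.68298802]
 [  0.           0.           1.        ]] [[-0.02628382  0.99481243 -0.09827202  0.42434314]
 [-0.99890337 -0.02232662  0.0411531   0.00450132]
 [ 0.03874554  0.09924591  0.99430832  0.92210237]
 [ 0.          0.          0.          1.        ]]
['pixels', 'depth', 'K', 'world_from_camera'] [[477.99186828   0.         280.15551931]
 [  0.         477.99186828 205.42853484]
 [  0.           0.           1.        ]] [[-0.9895134   0.0810164  -0.11958082  0.42610135]
 [-0.14379115 -0.63096543  0.76236916  0.70581296]
 [-0.01368696  0.77156916  0.63599819  0.66088417]
 [ 0.          0.          0.          1.        ]]
{'time_s': 0.1, 'q': array([-1.33929917e+00,  1.81473121e-01,  1.60789318e+00, -1.57485254e-05,
        1.35378787e+00, -2.06280499e-01]), 'dq': array([ 9.95683896e-04, -5.50994912e-04, -1.81361526e-03, -5.95462350e-04,
        9.34701654e-05, -8.09137496e-04]), 'joint_torque': array([ 4.62262506e-04, -4.34820628e+01, -3.42692792e+01,  7.04705226e-02,
        3.41177895e-02, -2.91740605e-05]), 'tool_pos': array([ 0.24366865, -0.5202926 ,  0.23790381]), 'ee_rot': array([-7.80601568e-04,  9.76138670e-01,  2.17146695e-01, -1.75314685e-05]), 'contact_force': array([ 0.1179342 , -0.46045274,  0.11154431]), 'ft_torque': array([-0.01398655,  0.00381217, -0.00498392]), 'finger_force': 0.0, 'opening': 0.08793796783865505}
```

View pics/top0.png

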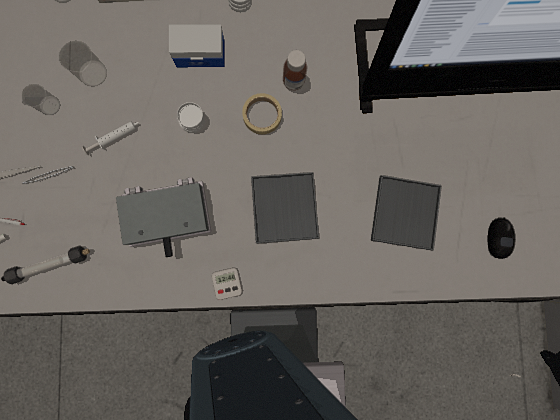

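View pics/side0.png

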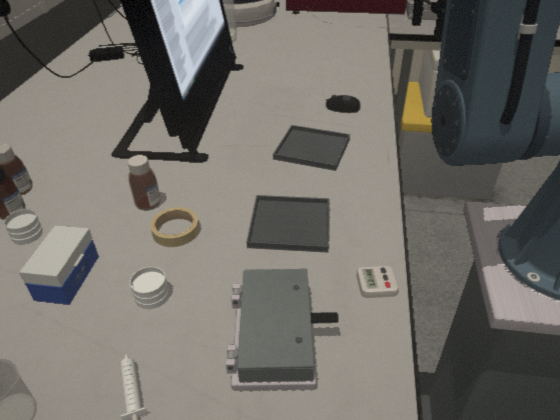

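The top view shows the fixture at (163,213) with its lift tab at (167,247), tray A at (285,207) and tray B at (405,212). Tray A is farther to the robot's left and lies beside the fixture, so it is the one meant. Next I measure both trays and confirm with a crop.

```bash
python3 - <<'E'
from h import *
for n in("top","side"):
    c=dict(np.load(f"{n}0.npz"));W=pts(c);z=W[...,2];px=c["pixels"].astype(int)
    print(n)
    wins=dict(fix=(170,255,105,220),A=(165,250,240,325),B=(165,260,360,450)) if n=="top" else dict(fix=(255,400,220,350),A=(185,260,240,340),B=(115,175,265,360))
    for k,(a,b,l,r) in wins.items():
        w=W[a:b,l:r];p=px[a:b,l:r].sum(-1)
        m=(w[...,2]>.055)&(w[...,2]<.075) if k=="fix" else (p<240)&(w[...,2]<.03)
        nn,lab,st,_=cv2.connectedComponentsWithStats(m.astype(np.uint8));m=lab==1+st[1:,4].argmax()
        q=w[m];r_=cv2.minAreaRect((q[:,:2]*1000).astype(np.float32))
        print(k,m.sum(),r_,np.percentile(q[:,2],[2,50,98]).round(4))
        if k=="fix":
            t=w[(w[...,2]>.04)&(w[...,2]<.06)&(p<150)];print("tab",len(t),t.mean(0) if len(t) else 0,np.percentile(t,[3,97],axis=0) if len(t) else 0)
c=np.load("top0.npz")["pixels"];cv2.imwrite("pics/crop1.png",cv2.resize(c[160:275,100:325],None,fx=3.5,fy=3.5,interpolation=cv2.INTER_CUBIC))
E
```

```text
top
fix 4107 ((508.55291748046875, 245.5274658203125), (108.18067169189453, 186.12013244628906), 8.907453536987305) [0.0597 0.0631 0.0663]
tab 250 [0.46599854 0.21338959 0.051912  ] [[0.41818494 0.14814439 0.0415609 ]
 [0.56826897 0.29856157 0.05771596]]
A 4215 ((519.8604125976562, -32.366180419921875), (160.93179321289062, 153.66957092285156), 3.068063974380493) [-0.0004  0.0035  0.0163]
B 4141 ((500.7414245605469, -325.640869140625), (152.7781982421875, 160.56985473632812), 79.53507995605469) [-0.0001  0.0037  0.0162]
side
fix 7123 ((502.417236328125, 247.80821228027344), (121.01156616210938, 188.8629608154297), 9.414961814880371) [0.0586 0.0635 0.0657]
tab 233 [0.43414726 0.23990464 0.05375783] [[0.41499243 0.23167168 0.04961863]
 [0.45295322 0.2475723  0.05591209]]
A 3956 ((521.2612915039062, -27.5914306640625), (157.93923950195312, 154.25888061523438), 3.0361855030059814) [0.0006 0.0035 0.0155]
B 2245 ((502.14703369140625, -321.2327880859375), (157.01119995117188, 160.10134887695312), 78.84162139892578) [-0.0001  0.0031  0.015 ]
```

View pics/crop1.png

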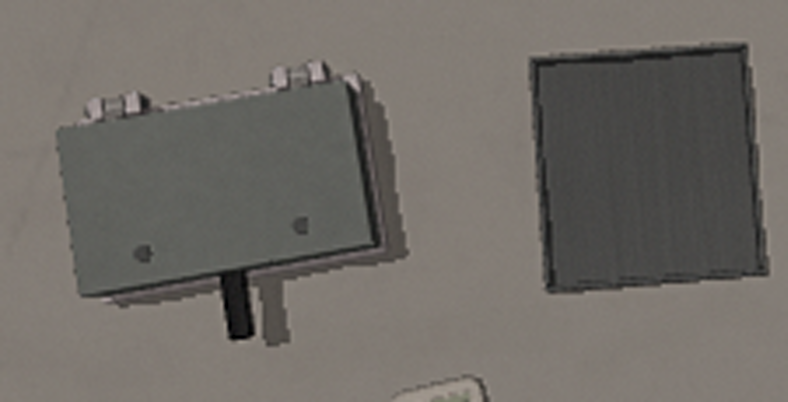

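The crop confirms the fixture, with its tab at the near edge, and the neighbouring tray A. Now I refine the tab and hinge positions and work out the approach.

```bash
cat >> h.py <<'E'
from scipy.spatial.transform import Rotation as R
def down(yaw): return R.from_euler("z",yaw,degrees=True)*R.from_euler("x",180,degrees=True)
def go(p,yaw,s=None):
    s=s or state();w=s["ee_rot"];r0=R.from_quat([*w[1:],w[0]])
    print("lin",(r0.inv().apply(np.array(p)-s["tool_pos"])/.025).round(2),"turn",np.rad2deg((r0.inv()*down(yaw)).as_rotvec()/6).round(2))
E
python3 - <<'E'
from h import *
a=np.deg2rad(9.1);fx=np.array([np.cos(a),np.sin(a)]);fy=np.array([-fx[1],fx[0]])
for n,(t,b,l,r) in dict(top=(232,262,155,180),side=(305,330,305,345)).items():
    c=np.load(f"{n}0.npz");W=pts(c)[t:b,l:r];p=c["pixels"].astype(int)[t:b,l:r].sum(-1)
    m=(p<130)&(W[...,2]>.04);q=W[m];u=q[:,:2]@fx;v=q[:,:2]@fy
    mm=u<u.min()+.042
    print(n,m.sum(),"u",np.percentile(u,[0,1,3,50,99]).round(4),"v",np.percentile(v[mm],[2,50,98]).round(4),"z",np.median(q[:,2]), "axis",np.rad2deg(np.arctan(np.polyfit(u[mm],v[mm],1)[0])))
    W=pts(c);m=(W[...,2]>.06)&(W[...,2]<.068)&(W[...,0]>.42)&(W[...,0]<.62)&(W[...,1]>.12)&(W[...,1]<.37);q=W[m]
    u=q[:,:2]@fx;v=q[:,:2]@fy;print(" lid u",np.percentile(u,[.5,2,98,99.5]).round(4),"v",np.percentile(v,[.5,2,98,99.5]).round(4),np.median(q[:,2]))
tip=None
go([.43,.24,.12],9.1)
E
```

```text
top 150 u [0.4435 0.444  0.445  0.4676 0.4872] v [0.1548 0.1618 0.1696] z 0.05392724345015787 axis -0.6241962539357057
 lid u [0.4875 0.4891 0.5924 0.5943] v [0.0702 0.0731 0.251  0.2538] 0.06314772688414239
side 199 u [0.447  0.4472 0.4481 0.4663 0.4858] v [0.1619 0.1687 0.1743] z 0.05412677797820209 axis -0.4363573610716246
 lid u [0.488  0.4897 0.5929 0.5946] v [0.0743 0.0784 0.2569 0.258 ] 0.06357109033764008
lin [ 19.64 -24.38   4.76] turn [-0.01 -0.    2.66]
```

>>> carry_out([
  {"linear": [19.34,-24.28,5],"turn": [0,0,2.66],"grip": 60},
  {"linear": [19.34,-24.28,5],"turn": [0,0,2.66],"grip": 60},
  {"linear": [19.34,-24.28,5],"turn": [0,0,2.66],"grip": 60},
  {"linear": [19.34,-24.28,5],"turn": [0,0,2.66],"grip": 60},
  {"linear": [19.34,-24.28,5],"turn": [0,0,2.66],"grip": 60},
  {"linear": [19.34,-24.28,5],"turn": [0,0,2.66],"grip": 60},
  {"linear": [19.34,-24.28,5],"turn": [0,0,2.66],"grip": 60},
  {"linear": [19.34,-24.28,5],"turn": [0,0,2.66],"grip": 60},
  {"linear": [19.34,-24.28,5],"turn": [0,0,2.66],"grip": 60},
  {"linear": [19.34,-24.28,5],"turn": [0,0,2.66],"grip": 60},
])

```text
time_s: 0.93
tool_pos: [0.3392, -0.1188, 0.1721]
ee_rot: [0.0, 0.997, 0.079, 0.0]
contact_force: [1.2, -0.1, -0.2]
opening: 0.0602
finger_force: 0.0
```

```bash
python3 -c "
from h import *
go([.4243,.2345,.11],9.1);print(state()['tool_pos'],state()['q'])"
```

```text
lin [  5.59 -13.42   2.48] turn [ 0. -0. -0.]
[ 0.33924223 -0.11877436  0.17209125] [-6.70775014e-01 -2.70597073e-01  2.18118464e+00  1.02052974e-04
  1.23062466e+00  7.41611679e-01]
```

>>> carry_out([
  {"linear": [5.59,-13.42,2.48],"turn": [0,0,0],"grip": 60},
  {"linear": [5.59,-13.42,2.48],"turn": [0,0,0],"grip": 60},
  {"linear": [5.59,-13.42,2.48],"turn": [0,0,0],"grip": 60},
  {"linear": [5.59,-13.42,2.48],"turn": [0,0,0],"grip": 60},
  {"linear": [5.59,-13.42,2.48],"turn": [0,0,0],"grip": 60},
  {"linear": [5.59,-13.42,2.48],"turn": [0,0,0],"grip": 60},
  {"linear": [5.59,-13.42,2.48],"turn": [0,0,0],"grip": 60},
  {"linear": [5.59,-13.42,2.48],"turn": [0,0,0],"grip": 60},
  {"linear": [5.59,-13.42,2.48],"turn": [0,0,0],"grip": 60},
  {"linear": [5.59,-13.42,2.48],"turn": [0,0,0],"grip": 60},
])

```text
time_s: 1.77
tool_pos: [0.4241, 0.2374, 0.1091]
ee_rot: [-0.001, 0.997, 0.082, -0.0]
contact_force: [-0.2, -0.1, -0.2]
opening: 0.0601
finger_force: 0.0
```

```bash
python3 -c "
from h import *
go([.4243,.2345,.031],9.1);print(state()['tool_pos'])
c=imaging.camera('side');cv2.imwrite('pics/s1.png',cv2.resize(c['pixels'][170:400,200:420],None,fx=2.5,fy=2.5))"
```

```text
lin [-0.01  0.12  3.13] turn [-0.01  0.01  0.05]
[0.42407865 0.23743462 0.10914084]
```

View pics/s1.png

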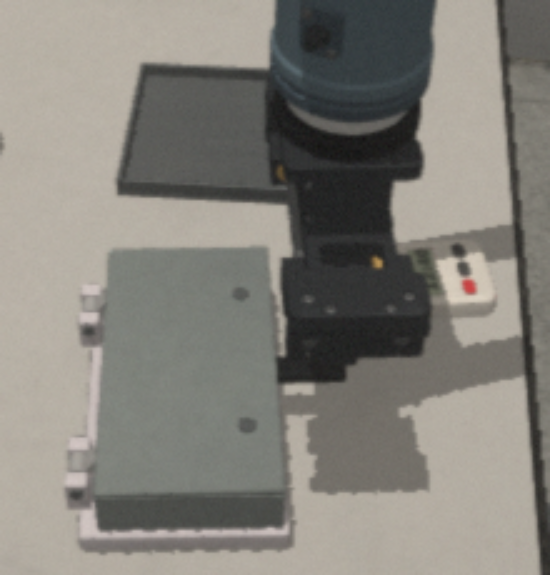

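The gripper is over the tab, seen at crop pixel (315,370), with its fingers on either side of it. I descend and pinch.

>>> carry_out([
  {"linear": [0,0.1,1],"turn": [0,0,0],"grip": 60},
  {"linear": [0,0.1,2],"turn": [0,0,0],"grip": 60},
  {"linear": [0,0.1,3.1],"turn": [0,0,0],"grip": 60},
  {"linear": [0,0.1,3.1],"turn": [0,0,0],"grip": 60},
  {"linear": [0,0.1,3.1],"turn": [0,0,0],"grip": 10},
  {"linear": [0,0.1,3.1],"turn": [0,0,0],"grip": 10},
  {"linear": [0,0.1,3.1],"turn": [0,0,0],"grip": 10},
  {"linear": [0,0.1,3.1],"turn": [0,0,0],"grip": 10},
  {"linear": [0,0.1,3.1],"turn": [0,0,0],"grip": 10},
  {"linear": [0,0.1,3.1],"turn": [0,0,0],"grip": 10},
], newtons=20)

```text
time_s: 2.65
tool_pos: [0.4253, 0.2312, 0.034]
ee_rot: [-0.001, 0.997, 0.079, 0.001]
contact_force: [-3.8, 21.5, 2.7]
opening: 0.0217
finger_force: 11.1
```

```bash
python3 -c "
from h import *
s=state();print(s['tool_pos'],s['opening'],s['finger_force'],s['contact_force'],s['ee_rot'])
for d in range(0,111,5):
    t=np.deg2rad(d);c,n=np.cos(t),np.sin(t);print(d,round((152-152*c+10*n)/25,2),round(-(152*n+10*c-10)/25,2))"
```

```text
[0.42534336 0.23120696 0.03401524] 0.021741936723785955 11.135371159762144 [-3.81345672 21.48188246  2.67224475] [-0.00104319  0.99686576  0.07909848  0.00100105]
0 0.0 -0.0
5 0.06 -0.53
10 0.16 -1.05
15 0.31 -1.56
20 0.5 -2.06
25 0.74 -2.53
30 1.01 -2.99
35 1.33 -3.42
40 1.68 -3.81
45 2.06 -4.18
50 2.48 -4.51
55 2.92 -4.81
60 3.39 -5.07
65 3.87 -5.28
70 4.38 -5.45
75 4.89 -5.58
80 5.42 -5.66
85 5.95 -5.69
90 6.48 -5.68
95 7.01 -5.62
100 7.53 -5.52
105 8.04 -5.37
110 8.54 -5.18
```

>>> carry_out([
  {"linear": [0,-0.12,0],"turn": [0,0,0],"grip": 10},
  {"linear": [0,-0.12,0],"turn": [0,0,0],"grip": 10},
  {"linear": [0,-0.12,0],"turn": [0,0,0],"grip": 10},
  {"linear": [0,-0.12,0],"turn": [0,0,0],"grip": 10},
])

```text
time_s: 2.98
tool_pos: [0.4248, 0.2346, 0.034]
ee_rot: [-0.001, 0.997, 0.079, 0.001]
contact_force: [-1.4, 7.2, 4.2]
opening: 0.016
finger_force: 20.0
```

>>> carry_out([
  {"linear": [0.06,-0.03,-0.53],"turn": [0,0,0],"grip": 10},
  {"linear": [0.16,-0.03,-1.05],"turn": [0,0,0],"grip": 10},
  {"linear": [0.31,-0.03,-1.56],"turn": [0,0,0],"grip": 10},
  {"linear": [0.5,-0.03,-2.06],"turn": [0,0,0],"grip": 10},
  {"linear": [0.74,-0.03,-2.53],"turn": [0,0,0],"grip": 10},
  {"linear": [1.01,-0.03,-2.99],"turn": [0,0,0],"grip": 10},
  {"linear": [1.33,-0.03,-3.42],"turn": [0,0,0],"grip": 10},
  {"linear": [1.68,-0.03,-3.81],"turn": [0,0,0],"grip": 10},
  {"linear": [2.06,-0.03,-4.18],"turn": [0,0,0],"grip": 10},
  {"linear": [2.06,-0.03,-4.18],"turn": [0,0,0],"grip": 10},
])

```text
time_s: 3.82
tool_pos: [0.4765, 0.2428, 0.1395]
ee_rot: [-0.001, 0.997, 0.08, 0.001]
contact_force: [-4.3, 3.0, 2.3]
opening: 0.0155
finger_force: 20.0
```

>>> carry_out([
  {"linear": [0.42,0,-0.33],"turn": [0,0,0],"grip": 10},
  {"linear": [0.86,0,-0.63],"turn": [0,0,0],"grip": 10},
  {"linear": [1.33,0,-0.89],"turn": [0,0,0],"grip": 10},
  {"linear": [1.81,0,-1.1],"turn": [0,0,0],"grip": 10},
  {"linear": [2.32,0,-1.27],"turn": [0,0,0],"grip": 10},
  {"linear": [2.83,0,-1.4],"turn": [0,0,0],"grip": 10},
  {"linear": [3.36,0,-1.48],"turn": [0,0,0],"grip": 10},
  {"linear": [3.89,0,-1.51],"turn": [0,0,0],"grip": 10},
  {"linear": [4.42,0,-1.5],"turn": [0,0,0],"grip": 10},
  {"linear": [4.95,0,-1.44],"turn": [0,0,0],"grip": 10},
])

```text
time_s: 4.65
tool_pos: [0.5959, 0.2615, 0.1717]
ee_rot: [0.0, 0.997, 0.08, -0.002]
contact_force: [-1.8, 0.6, -4.8]
opening: 0.0156
finger_force: 20.0
```

>>> carry_out([
  {"linear": [0.52,0,0.1],"turn": [0,0,0],"grip": 10},
  {"linear": [1.03,0,0.25],"turn": [0,0,0],"grip": 10},
  {"linear": [1.3,0,0.34],"turn": [0,0,0],"grip": 10},
  {"linear": [1.3,0,0.34],"turn": [0,0,0],"grip": 10},
  {"linear": [1.3,0,0.34],"turn": [0,0,0],"grip": 10},
])

```text
time_s: 5.07
tool_pos: [0.6274, 0.2664, 0.1624]
ee_rot: [0.0, 0.997, 0.08, -0.002]
contact_force: [-3.3, -0.3, -8.6]
opening: 0.0156
finger_force: 20.0
```

```bash
python3 -c "
from h import *
s=state();print(s['tool_pos'],s['opening'],s['contact_force'])
c=imaging.camera('side');cv2.imwrite('pics/s2.png',cv2.resize(c['pixels'][100:400,150:420],None,fx=2,fy=2))"
```

```text
[0.62741298 0.26642435 0.1624254 ] 0.015595455469862086 [-3.28081458 -0.32349686 -8.63744383]
```

View pics/s2.png

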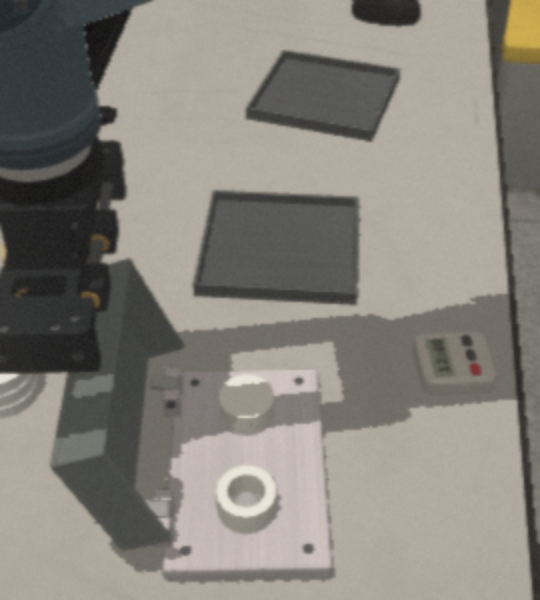

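The lid is past vertical. The ring, with its visible through hole, is on the +y post at crop pixel (247,495). The plug, with a closed top, is at (247,395). I release, lift and come back over the ring.

>>> carry_out([
  {"linear": [0,0,0],"turn": [0,0,0],"grip": 40},
  {"linear": [0,0,0],"turn": [0,0,0],"grip": 40},
  {"linear": [0,0,0],"turn": [0,0,0],"grip": 40},
  {"linear": [0.2,0,-1],"turn": [0,0,0],"grip": 40},
  {"linear": [0.4,0,-2],"turn": [0,0,0],"grip": 60},
  {"linear": [0.4,0,-3],"turn": [0,0,0],"grip": 80},
  {"linear": [0.4,0,-4],"turn": [0,0,0],"grip": 80},
  {"linear": [-1,0,-4.2],"turn": [0,0,0],"grip": 80},
  {"linear": [-2.5,0,-4.2],"turn": [0,0,0],"grip": 80},
  {"linear": [-4,1,-4.2],"turn": [0,0,0],"grip": 80},
])

```text
time_s: 5.95
tool_pos: [0.5362, 0.2309, 0.2721]
ee_rot: [-0.001, 0.997, 0.081, 0.002]
contact_force: [0.6, -0.4, -0.6]
opening: 0.078
finger_force: 0.0
```

>>> carry_out([
  {"linear": [-1.5,0,0],"turn": [0,0,0],"grip": 80},
  {"linear": [-3,0,0],"turn": [0,0,0],"grip": 80},
  {"linear": [-4.5,0,0],"turn": [0,0,0],"grip": 80},
  {"linear": [-4.5,0,0],"turn": [0,0,0],"grip": 80},
])

```text
time_s: 6.28
tool_pos: [0.4203, 0.2104, 0.2701]
ee_rot: [0.0, 0.997, 0.08, -0.001]
contact_force: [0.2, 0.6, 0.3]
opening: 0.0799
finger_force: 0.0
```

```bash
python3 - <<'E'
from h import *
s=state();print(s['tool_pos'],s['opening'],s['contact_force'])
a=np.deg2rad(9.1);fx=np.array([np.cos(a),np.sin(a)]);fy=np.array([-fx[1],fx[0]])
for n in("side","top"):
    c=imaging.camera(n);np.savez(f"{n}1.npz",**c);W=pts(c)
    u=W[...,:2]@fx;v=W[...,:2]@fy;z=W[...,2]
    for nm,v0 in(("L",.2095),("R",.1195)):
        m=(abs(u-.546)<.032)&(abs(v-v0)<.032)&(abs(z-.046)<.004)
        if m.sum()<10: print(n,nm,m.sum());continue
        q=np.c_[u[m],v[m]].astype(np.float32);(cc,r)=cv2.minEnclosingCircle(q)
        print(n,nm,m.sum(),cc,r,np.median(z[m]))
    m=(z>.08)&(z<.2)&(u>.57)&(u<.72)&(abs(v-.165)<.095)
    print("lid slope", np.rad2deg(np.arctan(np.polyfit(z[m],u[m],1)[0])) if m.sum()>50 else 0)
c=np.load("side1.npz");cv2.imwrite('pics/s3.png',cv2.resize(c['pixels'][100:400,150:420],None,fx=2,fy=2))
E
```

```text
[0.42030646 0.21036541 0.27008983] 0.07988133273570627 [0.17721261 0.55922425 0.32025584]
side L 431 (0.5453407168388367, 0.21075177192687988) 0.02306242100894451 0.04544684744676586
side R 498 (0.5450398921966553, 0.12051942199468613) 0.023487895727157593 0.04533442715902758
lid slope 15.69161477473389
top L 202 (0.5452778339385986, 0.20720164477825165) 0.023012274876236916 0.04485980035817011
top R 299 (0.5447437763214111, 0.11677176505327225) 0.023103084415197372 0.04525448944664279
lid slope 9.417693535440593
```

View pics/s3.png

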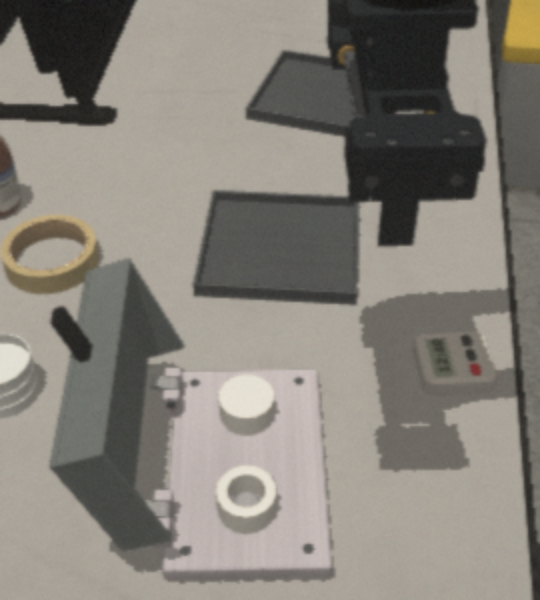

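The lid rests open and the ring and plug are unchanged. I move over the ring with the opening at 70 mm.

>>> carry_out([
  {"linear": [1.3,-0.9,1],"turn": [0,0,0],"grip": 70},
  {"linear": [2.6,-1.8,2],"turn": [0,0,0],"grip": 70},
  {"linear": [3.88,-2.74,3.3],"turn": [0,0,0],"grip": 70},
  {"linear": [3.88,-2.74,4.6],"turn": [0,0,0],"grip": 70},
  {"linear": [3.88,-2.74,5.8],"turn": [0,0,0],"grip": 70},
  {"linear": [3.88,-2.74,6.8],"turn": [0,0,0],"grip": 70},
  {"linear": [3.88,-2.74,6.8],"turn": [0,0,0],"grip": 70},
  {"linear": [3.88,-2.74,6.8],"turn": [0,0,0],"grip": 70},
  {"linear": [3.88,-2.74,6.8],"turn": [0,0,0],"grip": 70},
])

```text
time_s: 7.13
tool_pos: [0.513, 0.2944, 0.1019]
ee_rot: [-0.0, 0.997, 0.079, 0.002]
contact_force: [0.4, 0.2, 0.8]
opening: 0.0703
finger_force: 0.0
```

```bash
python3 -c "
from h import *
s=state();print(s['tool_pos']);go([.5053,.2934,.027],9.1)"
```

```text
[0.51295453 0.29435713 0.10191806]
lin [-0.32 -0.01  3.  ] turn [-0.01 -0.03  0.  ]
```

>>> carry_out([
  {"linear": [-0.3,0,0.8],"turn": [0,0,0],"grip": 70},
  {"linear": [-0.3,0,1.4],"turn": [0,0,0],"grip": 70},
  {"linear": [-0.3,0,2],"turn": [0,0,0],"grip": 70},
  {"linear": [-0.3,0,2.5],"turn": [0,0,0],"grip": 70},
  {"linear": [-0.3,0,2.85],"turn": [0,0,0],"grip": 70},
  {"linear": [-0.3,0,2.85],"turn": [0,0,0],"grip": 70},
  {"linear": [-0.3,0,2.85],"turn": [0,0,0],"grip": 70},
  {"linear": [-0.3,0,2.85],"turn": [0,0,0],"grip": 70},
])

```text
time_s: 7.8
tool_pos: [0.5044, 0.293, 0.0299]
ee_rot: [-0.0, 0.997, 0.08, 0.001]
contact_force: [-0.7, -0.3, -0.3]
opening: 0.0703
finger_force: 0.0
```

```bash
python3 -c "
from h import *
s=state();print(s['tool_pos'],s['contact_force']);go([.5053,.2934,.027],9.1)"
```

```text
[0.50439823 0.29296416 0.02992588] [-0.73424854 -0.2780592  -0.26347964]
lin [ 0.04 -0.01  0.12] turn [-0.   -0.02  0.  ]
```

Well aligned. I close gently.

>>> carry_out([
  {"linear": [0.03,0,0.08],"turn": [0,0,0],"grip": 40},
  {"linear": [0.03,0,0.08],"turn": [0,0,0],"grip": 40},
  {"linear": [0.03,0,0.08],"turn": [0,0,0],"grip": 40},
  {"linear": [0.03,0,0.08],"turn": [0,0,0],"grip": 40},
  {"linear": [0.03,0,0.08],"turn": [0,0,0],"grip": 40},
  {"linear": [0.03,0,0.08],"turn": [0,0,0],"grip": 40},
  {"linear": [0.03,0,0.08],"turn": [0,0,0],"grip": 40},
], newtons=15)

```text
time_s: 8.38
tool_pos: [0.5043, 0.2928, 0.027]
ee_rot: [-0.0, 0.997, 0.08, 0.0]
contact_force: [-0.9, -0.5, 2.3]
opening: 0.0464
finger_force: 15.0
```

>>> carry_out([
  {"linear": [0,0,-0.3],"turn": [0,0,0],"grip": 40},
  {"linear": [0,0,-0.7],"turn": [0,0,0],"grip": 40},
  {"linear": [0,0,-1.2],"turn": [0,0,0],"grip": 40},
  {"linear": [0,0,-2],"turn": [0,0,0],"grip": 40},
  {"linear": [0,0,-3],"turn": [0,0,0],"grip": 40},
  {"linear": [0,0,-3],"turn": [0,0,0],"grip": 40},
  {"linear": [0,0,-3],"turn": [0,0,0],"grip": 40},
])

```text
time_s: 8.97
tool_pos: [0.5057, 0.2934, 0.1045]
ee_rot: [-0.001, 0.997, 0.08, 0.002]
contact_force: [0.0, 0.4, -0.8]
opening: 0.0463
finger_force: 15.0
```

```bash
python3 -c "
from h import *
s=state();print(s['tool_pos'],s['opening'],s['finger_force']);go([.5205,-.030,.10],3)
c=imaging.camera('side');cv2.imwrite('pics/s4.png',cv2.resize(c['pixels'][100:400,150:420],None,fx=2,fy=2))"
```

```text
[0.50574266 0.29336957 0.10450955] 0.04630626898962017 14.999896113295108
lin [-1.47 12.86  0.16] turn [-0.01 -0.05  1.02]
```

View pics/s4.png

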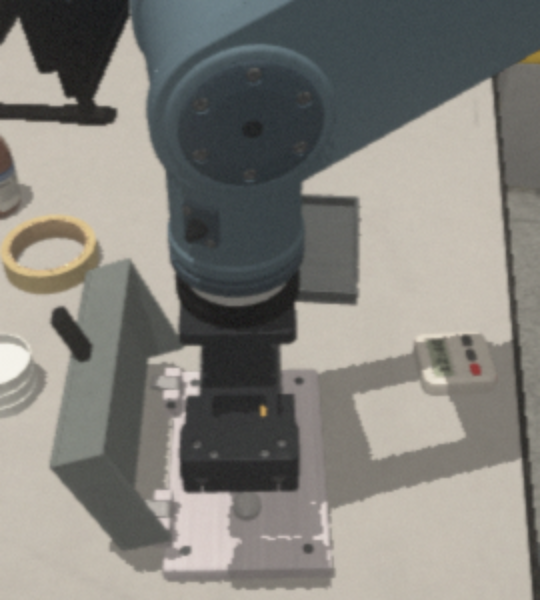

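The ring is held: the post at crop pixel (246,505) is bare and the lid is still open. I carry it over to the tray.

>>> carry_out([
  {"linear": [-0.15,1.3,0],"turn": [0,0,0.1],"grip": 40},
  {"linear": [-0.3,2.6,0],"turn": [0,0,0.2],"grip": 40},
  {"linear": [-0.45,3.9,0],"turn": [0,0,0.3],"grip": 40},
  {"linear": [-0.6,5.2,0],"turn": [0,0,0.4],"grip": 40},
  {"linear": [-0.75,6.5,0],"turn": [0,0,0.5],"grip": 40},
  {"linear": [-0.9,7.8,0],"turn": [0,0,0.6],"grip": 40},
  {"linear": [-1.05,9.1,0],"turn": [0,0,0.7],"grip": 40},
  {"linear": [-1.2,10.4,0],"turn": [0,0,0.8],"grip": 40},
  {"linear": [-1.35,11.7,0],"turn": [0,0,0.9],"grip": 40},
  {"linear": [-1.47,12.86,0],"turn": [0,0,1],"grip": 40},
])

```text
time_s: 9.85
tool_pos: [0.5176, -0.0321, 0.1005]
ee_rot: [-0.0, 1.0, 0.027, -0.001]
contact_force: [0.7, 0.3, -0.1]
opening: 0.0461
finger_force: 15.0
```

>>> carry_out([
  {"linear": [0,0,0],"turn": [0,0,0],"grip": 40},
  {"linear": [0,0,0],"turn": [0,0,0],"grip": 40},
  {"linear": [0,0,0.6],"turn": [0,0,0],"grip": 40},
  {"linear": [0,0,1.2],"turn": [0,0,0],"grip": 40},
  {"linear": [0,0,1.8],"turn": [0,0,0],"grip": 40},
  {"linear": [0,0,2.4],"turn": [0,0,0],"grip": 40},
  {"linear": [0,0,2.8],"turn": [0,0,0],"grip": 40},
  {"linear": [0,0,2.8],"turn": [0,0,0],"grip": 40},
  {"linear": [0,0,2.8],"turn": [0,0,0],"grip": 40},
  {"linear": [0,0,2.8],"turn": [0,0,0],"grip": 40},
])

```text
time_s: 10.68
tool_pos: [0.5192, -0.0301, 0.0322]
ee_rot: [0.0, 1.0, 0.028, 0.0]
contact_force: [-0.2, 0.1, 0.1]
opening: 0.046
finger_force: 15.0
```

```bash
python3 -c "
from h import *
s=state();print(s['tool_pos'],s['opening'],s['contact_force']);go([.5205,-.030,.009],3)
c=imaging.camera('side');cv2.imwrite('pics/s5.png',cv2.resize(c['pixels'][100:400,150:420],None,fx=2,fy=2))"
```

```text
[ 0.51917913 -0.0300907   0.03219248] 0.04597767504739769 [-0.21765254  0.13646292  0.06250535]
lin [ 0.05 -0.    0.93] turn [ 0.   -0.01  0.03]
```

View pics/s5.png

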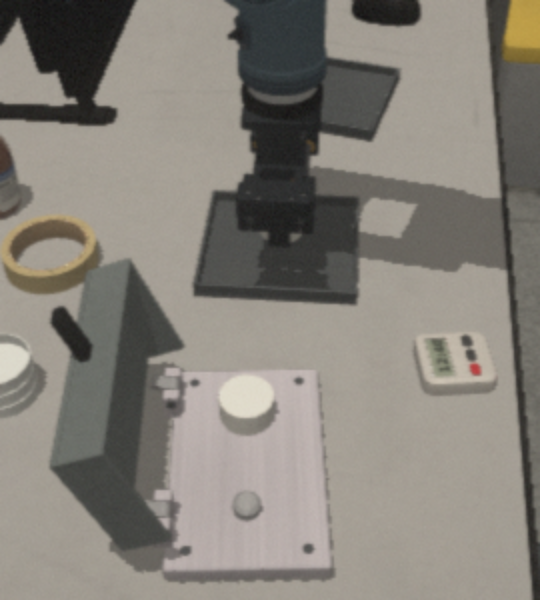

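The gripper is over the middle of tray A, with the plug and lid unchanged. I lower slowly and watch the force.

>>> carry_out([
  {"linear": [0,0,0.3],"turn": [0,0,0],"grip": 40},
  {"linear": [0,0,0.5],"turn": [0,0,0],"grip": 40},
  {"linear": [0,0,0.65],"turn": [0,0,0],"grip": 40},
  {"linear": [0,0,0.78],"turn": [0,0,0],"grip": 40},
  {"linear": [0,0,0.86],"turn": [0,0,0],"grip": 40},
  {"linear": [0,0,0.86],"turn": [0,0,0],"grip": 40},
  {"linear": [0,0,0.86],"turn": [0,0,0],"grip": 40},
  {"linear": [0,0,0.86],"turn": [0,0,0],"grip": 40},
])

```text
time_s: 11.4
tool_pos: [0.5189, -0.0305, 0.0103]
ee_rot: [0.0, 1.0, 0.027, 0.0]
contact_force: [0.0, 0.4, -0.7]
opening: 0.046
finger_force: 15.0
```

>>> carry_out([
  {"linear": [0,0,0.04],"turn": [0,0,0],"grip": 40},
  {"linear": [0,0,0.08],"turn": [0,0,0],"grip": 40},
  {"linear": [0,0,0.08],"turn": [0,0,0],"grip": 40},
  {"linear": [0,0,0.08],"turn": [0,0,0],"grip": 40},
])

```text
time_s: 11.73
tool_pos: [0.5192, -0.0306, 0.0089]
ee_rot: [0.0, 1.0, 0.027, 0.0]
contact_force: [-2.7, 0.1, 5.6]
opening: 0.046
finger_force: 15.0
```

Contact with the floor (5.6 N). I release and lift.

>>> carry_out([
  {"linear": [0,0,0],"turn": [0,0,0],"grip": 50},
  {"linear": [0,0,0],"turn": [0,0,0],"grip": 60},
  {"linear": [0,0,0],"turn": [0,0,0],"grip": 66},
  {"linear": [0,0,0],"turn": [0,0,0],"grip": 66},
  {"linear": [0,0,-0.6],"turn": [0,0,0],"grip": 66},
  {"linear": [0,0,-1.5],"turn": [0,0,0],"grip": 66},
  {"linear": [0,0,-2.8],"turn": [0,0,0],"grip": 66},
  {"linear": [0,0,-4.2],"turn": [0,0,0],"grip": 66},
  {"linear": [0,0,-5.6],"turn": [0,0,0],"grip": 66},
  {"linear": [-1,1,-7],"turn": [0,0,0],"grip": 66},
])

```text
time_s: 12.57
tool_pos: [0.5013, -0.051, 0.1804]
ee_rot: [-0.0, 1.0, 0.029, 0.002]
contact_force: [0.9, 0.6, 0.2]
opening: 0.0662
finger_force: 0.0
```

>>> carry_out([
  {"linear": [-1,1.3,0],"turn": [0,0,0],"grip": 66},
  {"linear": [-2,2.6,0],"turn": [0,0,0],"grip": 66},
  {"linear": [-3,4,0],"turn": [0,0,0],"grip": 66},
  {"linear": [-3,5,0],"turn": [0,0,0],"grip": 66},
  {"linear": [-3,5,0],"turn": [0,0,0],"grip": 66},
  {"linear": [-3,5,0],"turn": [0,0,0],"grip": 66},
])

```text
time_s: 13.07
tool_pos: [0.4307, -0.1826, 0.1776]
ee_rot: [-0.0, 1.0, 0.026, 0.0]
contact_force: [0.2, 0.3, -0.6]
opening: 0.0656
finger_force: 0.0
```

```bash
python3 -c "
from h import *
s=state();print(s['tool_pos'],s['opening'],s['contact_force'])
c=imaging.camera('side');cv2.imwrite('pics/s6.png',cv2.resize(c['pixels'][100:400,150:420],None,fx=2,fy=2))
W=pts(c);m=(c['pixels'].min(-1)>90)&(abs(W[...,0]-.52)<.06)&(abs(W[...,1]+.03)<.06);q=W[m];print(len(q),q.mean(0),np.percentile(q[:,2],[50,95]))
k=q[q[:,2]>.024];print(np.linalg.lstsq(np.c_[k[:,:2],np.ones(len(k))],k[:,2],rcond=None)[0])"
```

```text
[ 0.43069087 -0.18255127  0.17758821] 0.06558944698639203 [ 0.24470953  0.30235188 -0.64681264]
450 [ 0.5211299  -0.02785401  0.01858227] [0.02057253 0.02782768]
[-0.00605252 -0.00098452  0.0296897 ]
```

View pics/s6.png

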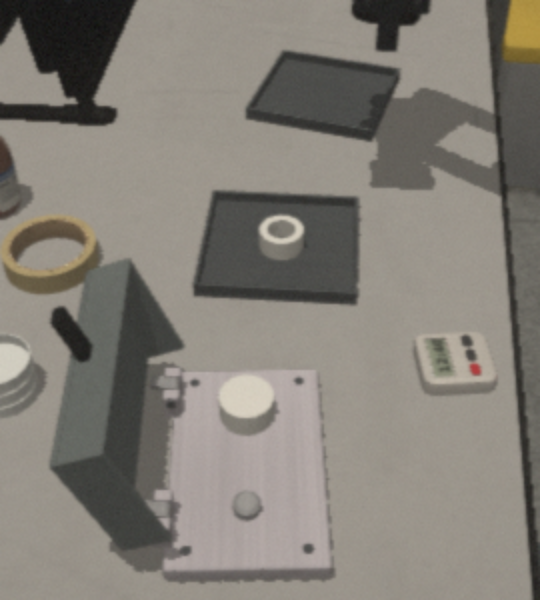

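The ring lies flat in the tray at crop pixel (281,238), the plug is on its post, the lid is open and the arm is clear.

```bash
python3 -c "
from rig import bot
print(bot.close_job())"
```

```text
the job is handed in; nothing more can be done
None
```

The lid stands open by itself, the seal ring lies flat in the left-hand tray, the plug is still on its post, and the job was handed in at about 13 s with the arm clear; no verdict was returned.

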